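Reset a fork-tube rack to the yellow notch and lay the tube in it

ROBOT

A 6-joint arm with a two-finger parallel gripper is mounted at the origin on the work surface. World frame = base frame: x ahead of the robot, y to its left, z up, the work surface at z = 0. Lengths are in m, angles in rad, forces in N, time in s.
With the tool pointing down it reaches from about 0.4 to 0.825 m from the base axis. Payload 7 kg.
Tool frame: the origin (TCP) lies between the finger pads; the fingertips stand 8 mm ahead of it and the grasp point (between the pads) lies 11 mm behind it (arm.finger_overhang is the distance from the TCP to the fingertips, in m); z points along the fingers, y is the line along which they close (so a half turn about z gives the same grasp; the last joint's range is limited). The gripper opens to 88 mm and grips with 3 to 60 N. Pads are 19 mm wide; open, the fingers measure 130 mm over their backs; the gripper's body (78 mm by 193 mm) begins 47 mm behind the grasp point.
Start: joints at [-0.821, 0.359, 0.012, 0, -1.224, -0.288], TCP at [0.301, -0.604, 0.235] pointing down, gripper open.
Joint ranges: [-3.07, 3.07], [-1.43, 2.12], [-1.02, 1.25], [-3.03, 1.67], [-3.05, -0], [-3.03, 3.03]. Speed limits (rad/s): [2.39, 2.39, 3.01, 3.14, 3.14, 3.14].

INTERFACE

Orientations are given as [roll, pitch, yaw] about the fixed x, y, z axes, in that order (R = Rz(yaw) Ry(pitch) Rx(roll)).
In Python, from station import arm gives the robot as it stands.
- The arm moves only by the tool move_arm, never from a script. Its argument "rows" is text: rows parted by semicolons, each of 7 numbers parted by spaces: the turn, a rotation vector about the tool's x, y, z in degrees, then the shift along the tool's x, y, z in m, then the finger opening in m, from 0 to 0.0876. A call has 1 to 8 rows; each row shifts and turns the commanded pose from where the row before left it, along the tool's axes as they then stand; what a row does not reach is not made up. A row lasts 1/8 s, in which the tool goes at most 62.5 mm and 10.7 degrees, less where a joint would pass 70% of its speed; a pose out of reach is approached as far as the arm can. A call is refused whole if a number of a shift passes 0.0625 or a number of a turn 10.7, either way. A call with a gripper value outside its range is refused whole. The fingers move at their own pace and stop on an object; "squeeze" is the grip in N (left out, the last holds). Time passes only in rows, so rows that do not move let the fingers close. It gives the time, the measured TCP pose, the force, the opening and the grip force at its end, in the units of the state.
- arm.get_state(): the state, without advancing time (a new reading comes with each control period).
- arm.grab_frame(name): name is "scene" or "top"; returns (picture, depth): 384x512x3 uint8, blue, green, red; 384x512 float32, m along the optical axis (not along the pixel's ray), 0 where there is no reading.
- arm.camera_model(name): a dict with "mtx" (3x3 intrinsics, pixels), "k1" (the pictures are not rectified: a ray, as slopes to the right and down, at radius r is drawn at 1 + k1 r^2 times it, then the intrinsics apply), "camera_from_world" (4x4, takes a point from world to camera coordinates). Camera axes: x right, y down, z forward; pixel columns grow to the right and rows downward; lengths in m; the calibration is good to about 2 mm. A picture is of the moment at which its call begins. camera_model takes no time and is no camera call.
- arm.job_done(): hands the job in; it is judged then, once.
The state is a dict: "t": time; "q": joint angles; "qd": joint speeds; "joint_efforts": joint torques, N m; "eef_pos": TCP position; "ee_rot": TCP orientation; "force": force on the tool from outside, world axes, zero at the start; "moment": the same for the moment, N m; "width": finger opening in m; "gripper_force": force on a finger pad.
Only numpy, scipy, OpenCV 4.12 (cv2) and the standard library are available. Lean on these libraries where they do the work, as an engineer would, in place of code of your own. Each camera call takes 0.05 s, during which the arm holds its last target. There are 200 camera calls.

TASK

Squeeze the red release lever on the blue tube rack, hold it squeezed while you slide the carriage to the notch with the yellow tag, and let go so that it locks there. Then take the gold fork tube out of the grey stand and lay it gently along the rack so that it rests in both cradles, the fixed one and the movable one, sticking out beyond each of them. Do not drop the tube on the bench, and leave the spray bottle, jar, gas can and parts bin where they stand.

Things in the scene. Friction and masses are not known exactly. Their poses are not given: they have to be found in the camera images.
- rack: Fixed blue setting rack, base plate 160 x 340 x 12 mm. Origin under the plate's middle part, on 50 mm feet (50 mm above the bench; all rack heights are from here): x to its rear, y along its length, z up; plate spans x -45..115, y -170..170 mm. Front (-x) faces the robot. A notched bar (x -38..-22, top z 29 mm) locks the carriage with its middle at y = -20, 9, 38 or 67 mm (white lines on the index bar).
- index_bar (a point): Middle of the dark index bar that bridges the rack above the grip: rack x -40..-16, y -164..164, z 145..160 mm, on posts at y +-157 mm. It leaves no room for a gripper's body straight above the grip: come at the grip from the front (-x side), tool tilted about 28 deg. (25 to 45) from vertical, fingertips pointing down and to the rack's +x.
- carriage (a joint): Slide of the carriage along the rack's +y: 0 at the start notch (rack y 9 mm); -0.029, 0.029 and 0.058 m at the others; stops at -0.036 and 0.065. Drag about 4 N. With the lever let go it is locked, with 3.5 mm of play either way. If let go between notches, the tooth rides on the bar and drops into the next slot it is moved over.
- grip (a point): Middle of the carriage's squeeze grip: rack x -52, z 72 mm, y at the carriage's middle. Two plates side by side in y, leaning 28 deg. to the front (-x), 22 mm wide, 10 thick, 60 long: black one fixed, on the +y side; red lever on the -y side. Over both here 60 mm, 52 squeezed; close the fingers along the rack's y. The tooth's arm is on the -y side of the lever's foot, below z 52 mm.
- lever (a joint): Red release lever, hinged at its foot (rack z 30 mm): 0 let go, 0.24 rad fully squeezed (stop). The tooth is clear of the notches above 0.16 rad. Spring: about 6 N at the grip to begin, 13 N when fully squeezed; it springs back by itself.
- fixed_cradle: Fixed V cradle at the rack's -y end, 16 mm long in y, two black 45 deg. faces for a 30 mm tube. Origin: where the axis of a seated tube passes, rack z 118 mm, x 75 mm, y -85 mm; axes as the rack.
- moving_cradle: The same V cradle on the carriage, at its middle. Origin: where the axis of a seated tube passes, rack z 118 mm, x 75 mm; axes as the rack. 65 to 152 mm from the fixed cradle, by notch.
- tag_yellow: Yellow tag clipped over the index bar at the target notch, 30 x 20 x 4 mm with a flap 18 mm down the bar's rear side. Origin under its plate, rack z 160 mm, at the same rack y as the carriage's middle has in that notch; axes as the rack.
- tag_red: Red tag, alike, at another notch (not wanted).
- tag_green: Green tag, alike, at another notch (not wanted).
- stand: Fixed grey stand, base 100 x 150 x 12 mm, with two black V rests at y +-60 mm (each 16 mm long) that hold the tube's axis 52 mm above the bench. Origin under its middle, y along the tube.
- tube: Loose gold fork tube with black ends, 30 mm in diameter, 200 mm long, 0.2 to 0.4 kg. Origin at its middle on its axis; y along the axis. Starts lying in the stand. Both ends alike.
- spray: Loose white spray bottle, 56 mm in diameter, 170 mm tall; origin under its middle. Leave alone.
- jar: Loose green grease jar, 68 mm in diameter, 80 mm tall; origin under its middle. Leave alone.
- gas_can: Loose yellow gas can, 66 mm in diameter, 190 mm tall; origin under its middle. Leave alone.
- bin: Loose blue open parts bin, 80 x 140 x 50 mm; origin under its middle. Leave alone.
Mind the look-alikes: they are no part of the job. There is more than one size of the tube; the job needs the smallest.

How it is judged:
On the way, in this order (a step that is already met when the one before it is completed fails the run):
1. the lever is squeezed (above 0.16 rad) and the carriage has slid more than 8 mm out of its start notch (value of joint lever above 0.16 rad and (value of joint carriage above 0.008 m or value of joint carriage below -0.008 m)), for 0.1 s.
2. the carriage is within 6 mm of the yellow tag's notch with the lever sprung back (below 0.06 rad), untouched by the fingers (y of grip in the frame of tag_yellow between -0.006 and 0.006 m and value of joint lever below 0.06 rad and contact force between the fingers and rack below 0.3 N), for 0.2 s.
3. the tube rests in both cradles (contact force between tube and fixed_cradle above 0.2 N and contact force between tube and moving_cradle above 0.2 N and x of tube in the frame of fixed_cradle between -0.008 and 0.008 m and z of tube in the frame of fixed_cradle between -0.008 and 0.008 m and x of tube in the frame of moving_cradle between -0.008 and 0.008 m and z of tube in the frame of moving_cradle between -0.008 and 0.008 m and y of tube in the frame of fixed_cradle between -0.09 and 0.092 m and y of tube in the frame of moving_cradle above -0.092 m and angle between the y axis of tube and the y axis of rack, either way round below 0.1 rad), for 0.2 s.
At the end, for the whole second after the job is handed in: The carriage is locked in the yellow tag's notch (within 6 mm, lever below 0.06 rad) and the tube lies at rest in both cradles: touching both, its axis within 8 mm of where a seated tube's axis lies at each, within 0.1 rad of the rack's length, and its ends reach past both cradles (all of step 3 and y of grip in the frame of tag_yellow between -0.006 and 0.006 m and value of joint lever below 0.06 rad and linear speed of tube below 0.02 m/s and angular speed of tube below 0.2 rad/s).
It fails at once if the tube falls to the bench (height (world z) of tube below 0.03 m).
It fails at once if the tube is slammed or pressed on a cradle with more than 50 N (contact force between tube and fixed_cradle above 50 N or contact force between tube and moving_cradle above 50 N).
It fails at once if the spray bottle, jar, gas can or parts bin is moved more than 30 mm or tipped (distance of any of spray, jar, gas_can, bin from where it was at the start of the episode above 0.03 m or angle between any of spray, jar, gas_can, bin's own z axis and vertical above 0.4 rad).
It also fails if it takes over 64 s, if anything falls off the work surface, if the arm or the gripper's body presses on something with over 40 N, if the wrist force passes 120 N, or if a joint passes its speed limit or range.

## Working session

There is one attempt and no reset: what is moved stays moved. The work goes in short steps, Python scripts to look and compute and a tool call to move; the robot and the scene stay as the last step left them, time stands still between calls to the robot, and variables do not carry over. Pictures are saved under pics/ and viewed, at most 10 in all, crops included, and the job is handed in when it is done.

Besides the shell and the picture viewer there is one more tool, called after "Request:" as a command line: name --argument value ..., lists and objects as JSON in quotes. move_arm: Moves the arm, as the interface text tells. Its arguments: {"type":"object","properties":{"rows":{"type":"string"},"squeeze":{"type":"number"}},"required":["rows"]}

```bash
ls; mkdir -p pics; cat > h.py <<'E'
import numpy as np, cv2
from station import arm
def cloud(name):
    img,d=arm.grab_frame(name); m=arm.camera_model(name)
    return img,d,m,pts(d,m)
def rays(uv,m):
    K=np.array(m['mtx']);k1=m['k1']
    x=(np.asarray(uv,float)-[K[0,2],K[1,2]])/[K[0,0],K[1,1]]
    u=x.copy()
    for _ in range(10): u=x/(1+k1*(u**2).sum(-1,keepdims=True))
    return np.concatenate([u,np.ones(u.shape[:-1]+(1,))],-1)
def pts(d,m):
    v,u=np.mgrid[:d.shape[0],:d.shape[1]]
    c=rays(np.stack([u,v],-1),m)*d[...,None]
    T=np.linalg.inv(np.array(m['camera_from_world']))
    return c@T[:3,:3].T+T[:3,3]
def plane(uv,m,z):
    T=np.linalg.inv(np.array(m['camera_from_world']))
    r=rays(uv,m)@T[:3,:3].T; o=T[:3,3]
    return o+r*((z-o[2])/r[...,2])[...,None]
def proj(p,m):
    T=np.array(m['camera_from_world']);c=np.asarray(p)@T[:3,:3].T+T[:3,3]
    x=c[...,:2]/c[...,2:];x=x*(1+m['k1']*(x**2).sum(-1,keepdims=True))
    K=np.array(m['mtx']);return x*[K[0,0],K[1,1]]+[K[0,2],K[1,2]]
E
python3 - <<'E'
from h import *
for n in('scene','top'):
    i,d,m,P=cloud(n); cv2.imwrite(f'pics/{n}0.png',i); np.savez(f'{n}0.npz',i=i,d=d,P=P)
    print(n,np.linalg.inv(m['camera_from_world'])[:3,3].round(3),(d>0).mean())
print(arm.get_state())
E
```

```text
pics
scene [0.93  0.336 1.009] 0.9962819417317709
top [ 0.415 -0.11   1.339] 0.9958241780598959
{'t': 0.1, 'q': array([-8.20886824e-01,  3.59332772e-01,  1.11370348e-02, -2.75467544e-04,
       -1.22405897e+00, -2.88070771e-01]), 'qd': array([-5.22882764e-07, -2.01932122e-03,  1.52372018e-03,  2.38868630e-03,
        2.52428235e-06, -6.24089486e-05]), 'joint_efforts': array([-1.21254881e-03, -5.84160125e+01,  2.93753403e+01,  7.01544017e+00,
        1.01822478e-02, -2.98039515e-05]), 'eef_pos': array([ 0.30054385, -0.60393755,  0.23370513]), 'ee_rot': array([ 3.14012079e+00, -1.66067974e-04, -2.67984760e+00]), 'force': array([-0.49941676, -0.22071974,  0.34090162]), 'moment': array([-0.0049011 ,  0.01458967, -0.07458172]), 'gripper_force': 0.0, 'width': 0.08756482183809049}
```

View pics/scene0.png

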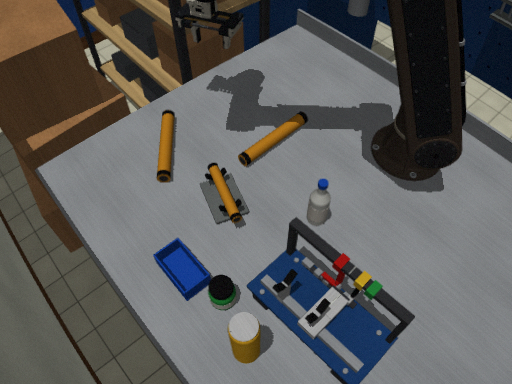

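View pics/top0.png

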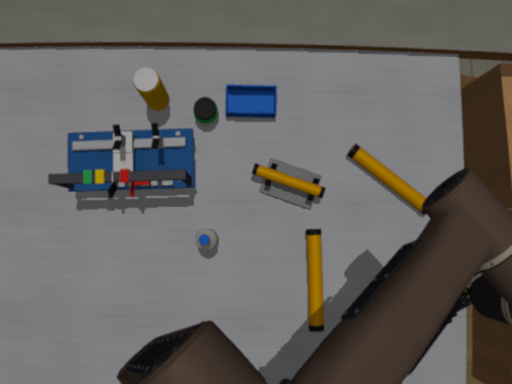

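Top view: the rack is at about (130,160), with its −y end to the right. The tags are red (124,176), yellow (99,176) and green (87,176). There are three gold tubes: in the stand (288,180), loose right (388,180) and loose front (315,280). The one in the grey stand should be the job's tube; I'll check its length.

```bash
python3 - <<'E'
from h import *
D={n:np.load(n+'0.npz') for n in('scene','top')}
for n in D:
    i,P=D[n]['i'],D[n]['P']; h=cv2.cvtColor(i,cv2.COLOR_BGR2HSV); z=P[...,2]
    H,S,V=[h[...,k].astype(int) for k in range(3)]
    ms={'gold':(abs(H-18)<7)&(S>150)&(V>100)&(z<.15),'blue':(abs(H-110)<9)&(S>150)&(V>60)&(z>.03)&(z<.09),
     'yel':(abs(H-25)<6)&(S>150)&(z>.19)&(z<.25),'red':((H<6)|(H>174))&(S>150)&(z>.06),'green':(abs(H-62)<10)&(S>150)&(z>.12)&(z<.3),
     'bar':(S<90)&(V<90)&(z>.195)&(z<.225)&(P[...,1]>.1)&(P[...,0]>.3)&(P[...,0]<.7), 'spray':(z>.1)&(z<.2)&(abs(P[...,1]-.04)<.08)&(abs(P[...,0]-.42)<.08)}
    for k,m in ms.items():
        nn,l,st,c=cv2.connectedComponentsWithStats(m.astype(np.uint8))
        for j in range(1,nn):
            if st[j,4]<25: continue
            Q=P[l==j]; q=Q.mean(0); (cx,cy),(w,hh),a=cv2.minAreaRect((Q[:,:2]*1000).astype(np.float32))
            r=cv2.boxPoints(((cx,cy),(w,hh),a)); e=[r[1]-r[0],r[2]-r[1]]; e=max(e,key=np.linalg.norm)
            print(n,k,c[j].round(),st[j,4],'mean',q.round(3),'ctr',round(cx),round(cy),'sz',round(w),round(hh),'ang',np.degrees(np.arctan2(e[1],e[0])).round(1),'z',np.percentile(Q[:,2],[5,95]).round(3))
i=D['scene']['i'][210:384,240:430];cv2.imwrite('pics/c1.png',cv2.resize(i,None,fx=3.3,fy=3.3,interpolation=2))
E
```

```text
scene gold [165. 142.] 610 mean [ 0.574 -0.517  0.038] ctr 571 -522 sz 238 37 ang 53.3 z [0.032 0.042]
scene gold [271. 139.] 594 mean [ 0.316 -0.305  0.036] ctr 306 -321 sz 219 61 ang 3.0 z [0.027 0.042]
scene gold [223. 190.] 512 mean [ 0.563 -0.234  0.063] ctr 560 -237 sz 177 29 ang 71.3 z [0.057 0.068]
scene gold [241. 353.] 224 mean [0.815 0.144 0.088] ctr 815 142 sz 8 40 ang -60.3 z [0.018 0.144]
scene blue [182. 266.] 526 mean [ 0.782 -0.131  0.045] ctr 783 -133 sz 143 81 ang 89.8 z [0.032 0.052]
scene blue [326. 319.] 5646 mean [0.612 0.207 0.062] ctr 610 187 sz 159 338 ang -87.1 z [0.059 0.065]
scene yel [362. 280.] 181 mean [0.549 0.222 0.212] ctr 546 222 sz 34 21 ang 3.2 z [0.2   0.216]
scene red [337. 270.] 346 mean [0.549 0.162 0.162] ctr 736 230 sz 438 51 ang 21.8 z [0.088 0.216]
scene green [373. 289.] 169 mean [0.548 0.251 0.212] ctr 545 251 sz 32 20 ang 0.2 z [0.199 0.216]
scene bar [327. 251.] 291 mean [0.552 0.126 0.209] ctr 550 126 sz 26 52 ang -88.5 z [0.2   0.212]
scene bar [351. 271.] 186 mean [0.548 0.192 0.209] ctr 547 192 sz 24 34 ang -88.6 z [0.201 0.212]
s
[... 1442 characters left out ...]
329 31 ang 67.0 z [0.21  0.217]
top red [137. 185.] 109 mean [0.536 0.151 0.111] ctr 530 145 sz 41 41 ang -76.8 z [0.085 0.146]
top green [ 87. 176.] 102 mean [0.544 0.249 0.213] ctr 544 249 sz 27 20 ang 0.3 z [0.21  0.217]
top bar [139. 175.] 208 mean [0.549 0.126 0.21 ] ctr 548 125 sz 23 52 ang -87.4 z [0.206 0.213]
top bar [ 65. 178.] 347 mean [0.54  0.303 0.209] ctr 540 304 sz 23 84 ang -86.9 z [0.206 0.213]
top bar [108. 177.] 62 mean [0.545 0.202 0.209] ctr 545 204 sz 22 21 ang 3.1 z [0.207 0.212]
top bar [116. 176.] 60 mean [0.545 0.183 0.209] ctr 546 183 sz 21 14 ang 1.4 z [0.205 0.212]
top spray [204. 239.] 310 mean [ 0.401 -0.022  0.132] ctr 400 -18 sz 53 42 ang 0.9 z [0.106 0.172]
```

View pics/c1.png

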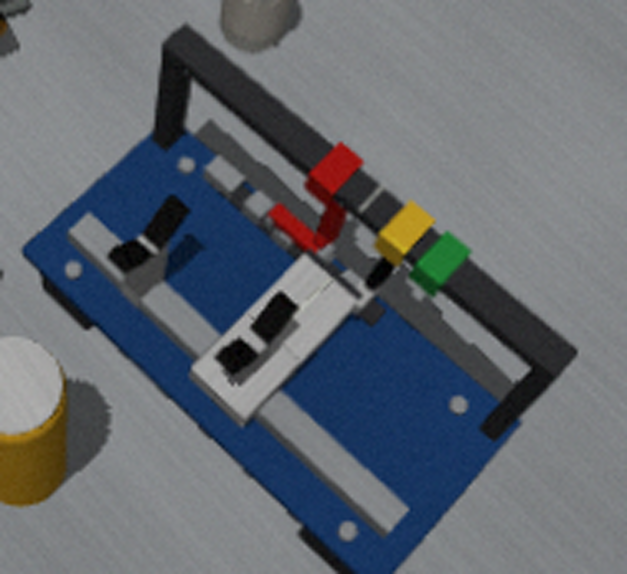

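The tube in the stand is the shortest of the three (177 mm of gold, against about 215–240), so it is the right one. Along the rack, the tags come out at red −20, yellow 38 and green 67 mm. The carriage is at 9, so it has to slide +29 mm. Next is a move planner.

```bash
cat >> h.py <<'E'
from scipy.spatial.transform import Rotation as Ro
YAW=np.radians(2.8); RO=np.array([.5755,.1853,.05])
def rw(p): return RO+Ro.from_euler('z',YAW).apply(p)
def plan(pos,R,wps=()):
    """turn first (pure), then shifts to waypoints in final tool frame"""
    s=arm.get_state(); R0=Ro.from_euler('xyz',s['ee_rot']); v=np.degrees((R0.inv()*R).as_rotvec())
    print('turn',v.round(2),'rows',int(np.ceil(np.abs(v).max()/9)))
    p=s['eef_pos']
    for w in list(wps)+[pos]:
        d=R.inv().apply(np.array(w)-p); n=int(np.ceil(np.linalg.norm(d)/.058)); print('shift',d.round(4),'rows',n,'each',(d/max(n,1)).round(4),'to',np.round(w,3)); p=np.array(w)
def gripR(t=32): return Ro.from_euler('z',YAW+np.pi)*Ro.from_euler('x',np.pi)*Ro.from_euler('y',-t,degrees=True)
E
python3 - <<'E'
from h import *
R=gripR(); print(R.as_matrix().round(3))
g=rw([-52,9+4,72]/np.array(1000.))
a=R.apply([0,0,1]); ux=a*(11-6)/1000
t=g+ux; print('grasp tcp',t.round(4))
plan(t,R,[[.33,-.5,.33],[.5,-.3,.33],[.48,.1,.33],t-a*.07])
E
```

```text
[[-0.847 -0.049  0.529]
 [-0.041  0.999  0.026]
 [-0.53   0.    -0.848]]
grasp tcp [0.5256 0.1959 0.1178]
turn [  6.68 -31.57  23.01] rows 4
shift [-0.0803  0.1024 -0.0634] rows 3 each [-0.0268  0.0341 -0.0211] to [ 0.33 -0.5   0.33]
shift [-0.1523  0.1915  0.0952] rows 5 each [-0.0305  0.0383  0.019 ] to [ 0.5  -0.3   0.33]
shift [ 4.000e-04  4.005e-01 -2.000e-04] rows 7 each [ 0.0001  0.0572 -0.    ] to [0.48 0.1  0.33]
shift [0.0699 0.0935 0.1366] rows 4 each [0.0175 0.0234 0.0341] to [0.489 0.194 0.177]
shift [0.   0.   0.07] rows 2 each [0.    0.    0.035] to [0.526 0.196 0.118]
```

Request:
move_arm --rows "1.67 -7.9 5.75 0 0 0 0.0876;1.67 -7.9 5.75 0 0 0 0.0876;1.67 -7.9 5.75 0 0 0 0.0876;1.67 -7.9 5.75 0 0 0 0.0876;0 0 0 -0.027 0.034 -0.021 0.0876;0 0 0 -0.027 0.034 -0.021 0.0876;0 0 0 -0.027 0.034 -0.021 0.0876;0 0 0 0 0 0 0.0876" --squeeze 30

```text
t: 1.1
eef_pos: [0.3316, -0.4994, 0.3349]
ee_rot: [-3.134, 0.563, -3.087]
force: [0.1, -1.5, 0.5]
width: 0.0874
gripper_force: 0.0
```

Request:
move_arm --rows "0 0 0 -0.03 0.038 0.019 0.0876;0 0 0 -0.03 0.038 0.019 0.0876;0 0 0 -0.03 0.038 0.019 0.0876;0 0 0 -0.03 0.038 0.019 0.0876;0 0 0 -0.03 0.038 0.019 0.0876;0 0 0 0 0.057 0 0.0876;0 0 0 0 0.057 0 0.0876;0 0 0 0 0.057 0 0.0876"

```text
t: 2.1
eef_pos: [0.4903, -0.1335, 0.3289]
ee_rot: [-3.14, 0.559, -3.092]
force: [1.0, -1.1, 0.0]
width: 0.0877
gripper_force: 0.0
```

Request:
move_arm --rows "0 0 0 0 0.057 0 0.0876;0 0 0 0 0.057 0 0.0876;0 0 0 0 0.057 0 0.0876;0 0 0 0 0.057 0 0.0876;0 0 0 0 0 0 0.0876;0 0 0 0 0 0 0.0876"

```text
t: 2.85
eef_pos: [0.4796, 0.088, 0.3282]
ee_rot: [-3.138, 0.556, -3.09]
force: [-0.7, 0.6, 0.2]
width: 0.0877
gripper_force: 0.0
```

```bash
python3 - <<'E'
from h import *
R=gripR(); a=R.apply([0,0,1])
plan([.5256,.1959,.1178]-a*.07,R)
print(arm.get_state()['q'])
E
```

```text
turn [-0.11 -0.13  0.12] rows 1
shift [0.068  0.1055 0.1356] rows 4 each [0.017  0.0264 0.0339] to [0.489 0.194 0.177]
[ 0.84874043 -0.3611619  -0.83548016  0.57364737 -0.77564185 -2.71986825]
```

Joint 6 is near its limit, so I'll use the half-turned tool, which gives the same grasp.

Request:
move_arm --rows "0 0 -10 0 0 0 0.0876;0 0 -10 0 0 0 0.0876;0 0 -10 0 0 0 0.0876;0 0 -10 0 0 0 0.0876;0 0 0 0 0 0 0.0876"

```text
t: 3.48
eef_pos: [0.48, 0.0861, 0.3288]
ee_rot: [-2.76, 0.416, -2.317]
force: [-0.5, 0.2, -0.3]
width: 0.0878
gripper_force: 0.0
```

```bash
python3 -c "
from h import *
print(arm.get_state()['q'],arm.get_state()['ee_rot'])"
```

```text
[ 0.84470317 -0.36208488 -0.83512764  0.57394326 -0.77557277 -2.02339753] [-2.75980938  0.41645829 -2.31722232]
```

Right direction, so I'll finish the half turn.

Request:
move_arm --rows "0 0 -10 0 0 0 0.0876;0 0 -10 0 0 0 0.0876;0 0 -10 0 0 0 0.0876;0 0 -10 0 0 0 0.0876;0 0 -10 0 0 0 0.0876;0 0 -10 0 0 0 0.0876;0 0 -10 0 0 0 0.0876;0 0 -10 0 0 0 0.0876"

```text
t: 4.47
eef_pos: [0.4799, 0.0868, 0.3289]
ee_rot: [-2.648, -0.27, -1.068]
force: [0.3, 0.0, -0.5]
width: 0.087
gripper_force: 0.0
```

Request:
move_arm --rows "0 0 -10 0 0 0 0.0876;0 0 -10 0 0 0 0.0876;0 0 -10 0 0 0 0.0876;0 0 -10 0 0 0 0.0876;0 0 -10 0 0 0 0.0876;0 0 -10 0 0 0 0.0876;0 0 0 0 0 0 0.0876"

```text
t: 5.35
eef_pos: [0.4799, 0.087, 0.329]
ee_rot: [-3.14, -0.558, 0.042]
force: [1.0, 0.4, -0.3]
width: 0.0873
gripper_force: 0.0
```

```bash
cat >> h.py <<'E'
_g=gripR
def gripR(t=32): return _g(t)*Ro.from_euler('z',np.pi)
E
python3 - <<'E'
from h import *
R=gripR(); a=R.apply([0,0,1])
plan([.5256,.1959,.1178]-a*.07,R)
print(arm.get_state()['q'])
E
```

```text
turn [ 0.14  0.06 -0.32] rows 1
shift [-0.0687 -0.1066  0.1361] rows 4 each [-0.0172 -0.0266  0.034 ] to [0.489 0.194 0.177]
[ 0.84640553 -0.36208727 -0.83503625  0.57422039 -0.77561529  0.41613935]
```

Request:
move_arm --rows "0 0 -0.3 0 0 0 0.0876;0 0 0 -0.017 -0.0267 0.034 0.0876;0 0 0 -0.017 -0.0267 0.034 0.0876;0 0 0 -0.017 -0.0267 0.034 0.0876;0 0 0 -0.017 -0.0267 0.034 0.0876;0 0 0 0 0 0 0.0876;0 0 0 0 0 0 0.0876"

```text
t: 6.22
eef_pos: [0.4993, 0.2013, 0.1996]
ee_rot: [3.13, -0.522, 0.052]
force: [-0.0, 0.5, -0.4]
width: 0.0876
gripper_force: 0.0
```

```bash
python3 - <<'E'
from h import *
R=gripR(); a=R.apply([0,0,1])
plan([.5256,.1959,.1178],R)
print(arm.get_state()['q'])
i,d,m,P=cloud('scene')
for p in ([-52,9,72],[-38,9,45],[-66,9,99]): print(proj(rw(np.array(p)/1000),m).round(1))
j,d,m2,P=cloud('top')
print(proj(rw(np.array([-52,9,72])/1000),m2).round(1))
c=np.hstack([cv2.resize(i[170:300,270:430],None,fx=3,fy=3),cv2.resize(j[130:260,60:160],None,fx=3,fy=3)])
cv2.imwrite('pics/c2.png',c)
E
```

```text
turn [0.56 2.09 0.19] rows 1
shift [-0.0213  0.0067  0.0831] rows 2 each [-0.0107  0.0034  0.0416] to [0.526 0.196 0.118]
[ 0.84518701 -0.0806619  -1.01617814  0.98826187 -0.45010016 -0.09272824]
[351.1 279.3]
[345.2 287.9]
[357.2 270.5]
[120.5 189.3]
```

View pics/c2.png

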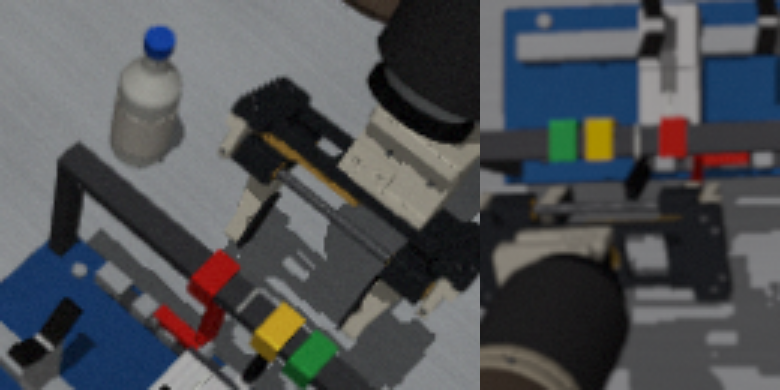

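The view shows the open gripper in front of the bar, with its fingers to either side of the grip line. Joint 3 is at its fold limit, so I'll use a smaller tilt of 27°, which puts the wrist farther out.

```bash
python3 - <<'E'
from h import *
R=gripR(27); a=R.apply([0,0,1])
t=rw(np.array([-52,13,72])/1000)+a*.002
print(t)
plan(t,R,[t-a*.06])
E
```

```text
[0.52383393 0.19578865 0.12021799]
turn [ 0.49 -2.99  0.18] rows 1
shift [-0.0149  0.0069  0.0225] rows 1 each [-0.0149  0.0069  0.0225] to [0.497 0.194 0.174]
shift [-0.   -0.    0.06] rows 2 each [-0.   -0.    0.03] to [0.524 0.196 0.12 ]
```

Request:
move_arm --rows "0.5 -3 0.2 0 0 0 0.0876;0 0 0 -0.0075 0.0035 0.011 0.0876;0 0 0 -0.0075 0.0035 0.011 0.0876;0 0 0 0 0 0 0.0876"

```text
t: 6.82
eef_pos: [0.4969, 0.1944, 0.1749]
ee_rot: [3.142, -0.471, 0.049]
force: [-0.6, -0.8, -0.0]
width: 0.0878
gripper_force: 0.0
```

```bash
python3 - <<'E'
from h import *
R=gripR(27); a=R.apply([0,0,1])
plan([0.5238,0.1958,0.1202],R)
print(arm.get_state()['q'])
E
```

```text
turn [-0.    0.04  0.01] rows 1
shift [-0.0008 -0.      0.061 ] rows 2 each [-0.0004 -0.      0.0305] to [0.524 0.196 0.12 ]
[ 0.8243163  -0.04789392 -1.01585335  0.92615465 -0.40836074 -0.0317085 ]
```

Request:
move_arm --rows "0 0 0 0 0 0.015 0.0876;0 0 0 0 0 0.015 0.0876;0 0 0 0 0 0 0.0876"

```text
t: 7.2
eef_pos: [0.5144, 0.1972, 0.155]
ee_rot: [3.137, -0.456, 0.05]
force: [0.8, -0.1, -0.2]
width: 0.0879
gripper_force: 0.0
```

```bash
python3 - <<'E'
from h import *
R=gripR(27); a=R.apply([0,0,1])
plan([0.5238,0.1958,0.1202],R)
print(arm.get_state()['q'])
i,d,m,P=cloud('scene')
cv2.imwrite('pics/c3.png',cv2.resize(i[210:330,280:420],None,fx=4,fy=4))
E
```

```text
turn [0.25 0.85 0.04] rows 1
shift [-0.0076  0.0018  0.0352] rows 1 each [-0.0076  0.0018  0.0352] to [0.524 0.196 0.12 ]
[ 0.75052147  0.01368306 -1.01603345  1.02117785 -0.34415637 -0.07213972]
```

View pics/c3.png

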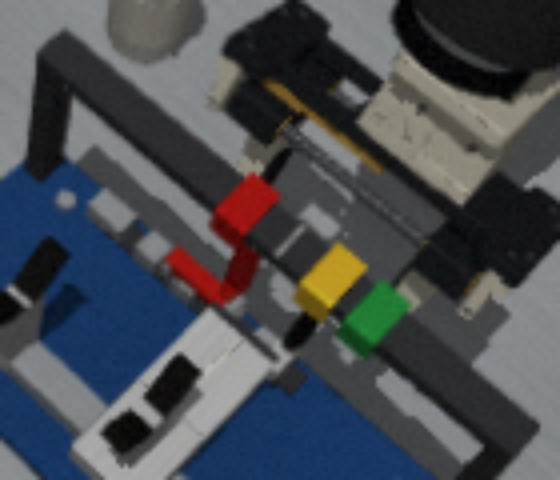

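```bash
cat > ik.py <<'E'
from h import *
from scipy.optimize import least_squares
data=[([-0.8209,.3593,.0111],[.30054,-.60394,.2337],[3.1401,-.00017,-2.67985]),
([.84874,-.36116,-.83548],[.4796,.088,.3282],[-3.138,.556,-3.090]),
([.84641,-.36209,-.83504],[.4799,.087,.329],[-3.14,-.558,.042]),
([.84519,-.08066,-1.01618],[.4993,.2013,.1996],[3.13,-.522,.052]),
([.82432,-.04789,-1.01585],[.4969,.1944,.1749],[3.142,-.471,.049]),
([.75052,.01368,-1.01603],[.5144,.1972,.155],[3.137,-.456,.05])]
def wr(q,p):
    a1,d1,a2,fx,fz,L,b=p; f=q[1]-q[2]
    r=a1+a2*np.sin(q[1])+fx*np.cos(f)+fz*np.sin(f); z=d1+a2*np.cos(q[1])-fx*np.sin(f)+fz*np.cos(f)
    return np.array([r*np.cos(q[0]+b),r*np.sin(q[0]+b),z])
def res(p):
    return np.concatenate([wr(q,p)-(np.array(x)-p[5]*Ro.from_euler('xyz',e).apply([0,0,1])) for q,x,e in data]+[(np.array(p[:6])-[.02,.35,.35,.36,.03,.3])*.002])
if __name__=='__main__':
    s=least_squares(res,[.02,.35,.35,.36,.03,.3,-.289]); p=s.x; print(p.round(4)); print((s.fun[:18].reshape(-1,3)*1000).round(1))
E
python3 ik.py
```

```text
[ 0.0784  0.287   0.6772  0.36    0.0533  0.5826 -0.2476]
[[ 23.1  14.7  31.9]
 [-20.8  29.7 -19.6]
 [-20.3  30.2 -19.5]
 [ 23.  -35.2  -0.7]
 [ 13.7 -20.9   3. ]
 [ 21.3 -33.4   4.9]]
```

```bash
cat > ik.py <<'E'
from h import *
from scipy.optimize import least_squares
data=[([-0.820887,.359333,.011137,-.00027,-1.22406,-.28807],[.30054,-.60394,.2337],[3.1401,-.00017,-2.67985]),
([.84874,-.36116,-.83548,.57365,-.77564,-2.71987],[.4796,.088,.3282],[-3.138,.556,-3.090]),
([.84641,-.36209,-.83504,.57422,-.77562,.41614],[.4799,.087,.329],[-3.14,-.558,.042]),
([.84519,-.08066,-1.01618,.98826,-.4501,-.09273],[.4993,.2013,.1996],[3.13,-.522,.052]),
([.82432,-.04789,-1.01585,.92615,-.40836,-.03171],[.4969,.1944,.1749],[3.142,-.471,.049]),
([.75052,.01368,-1.01603,1.02118,-.34416,-.07214],[.5144,.1972,.155],[3.137,-.456,.05])]
def fk(q,p,s=-1):
    a1,d1,a2,fx,fz,L,d=p; E=Ro.from_euler
    R1=E('z',q[0]); Rf=R1*E('y',q[1]-q[2]); R4=Rf*E('x',s*q[3]); R5=R4*E('y',-q[4])
    pos=R1.apply([a1,0,d1])+(R1*E('y',q[1])).apply([0,0,a2])+Rf.apply([fx,0,fz])+R4.apply([0,d,0])+R5.apply([L,0,0])
    return pos,R5*E('x',-q[5])
if __name__=='__main__':
  for s in(-1,1):
    def res(p): return np.concatenate([fk(q,p,s)[0]-x for q,x,e in data]+[(np.array(p)-[.0,.3,.36,.36,.0,.3,-.19])*.002])
    S=least_squares(res,[.0,.3,.36,.36,.0,.3,-.19]); print(s,S.x.round(4)); print((S.fun[:18].reshape(-1,3)*1000).round(1))
    M=[(fk(q,S.x,s)[1].inv()*Ro.from_euler('xyz',e)) for q,x,e in data]
    print([m.as_rotvec().round(3).tolist() for m in M])
E
python3 ik.py
```

```text
-1 [-1.000e-04  1.989e-01  6.016e-01  4.637e-01 -0.000e+00  3.700e-01
 -1.918e-01]
[[-0. -0.  0.]
 [-0.  0. -0.]
 [ 0. -0. -0.]
 [ 0.  0. -0.]
 [-0.  0.  0.]
 [ 0. -0.  0.]]
[[-1.209, 1.209, -1.209], [-1.209, 1.209, -1.21], [-1.209, 1.209, -1.21], [-1.209, 1.21, -1.209], [-1.209, 1.209, -1.21], [-1.209, 1.209, -1.209]]
1 [ 0.5318 -0.4321  0.1585 -0.0508  0.2887 -0.3793 -0.1681]
[[ 12.   22.  150.5]
 [-13.2  10.  -91.1]
 [-13.8   9.1 -92.2]
 [ -9.4   4.  -16.1]
 [  5.   22.1  18.7]
 [-10.2   3.8  30.2]]
[[-1.209, 1.209, -1.209], [-1.732, -0.061, -1.266], [1.597, -1.474, 2.199], [1.225, -0.171, 2.293], [1.393, -0.241, 2.299], [1.369, 0.019, 2.196]]
```

The kinematic model is exact. Now I'll search all arm configurations for one that reaches the grasp.

```bash
cat > ik2.py <<'E'
from ik import *
P=[0,.1989,.6016,.4637,0,.37,-.1918]
T=Ro.from_rotvec([-1.2092,1.2092,-1.2092])
lo=np.array([-3.07,-1.43,-1.02,-3.03,-3.05,-3.03]);hi=np.array([3.07,2.12,1.25,1.67,0,3.03])
def F(q): x,R=fk(q,P); return x,R*T
def ik(pos,R,q0):
    def f(q):
        x,Rq=F(q); return np.concatenate([(x-pos)*3,(Rq.inv()*R).as_rotvec()])
    S=least_squares(f,np.clip(q0,lo+.01,hi-.01),bounds=(lo,hi)); return S.x,np.abs(S.fun).max()
def allik(pos,R,n=60):
    rng=np.random.default_rng(0); out=[]
    for _ in range(n):
        q,e=ik(pos,R,lo+(hi-lo)*rng.random(6))
        if e<1e-4 and not any(np.abs(q-o).max()<.05 for o in out): out.append(q)
    return out
E
python3 - <<'E'
from ik2 import *
for t in(25,27,32,38,45):
  for fl in(0,1):
    R=gripR(t)*Ro.from_euler('z',np.pi*fl); a=R.apply([0,0,1])
    for dy in (13,42):
      g=rw(np.array([-52,dy,72])/1000)+a*.002
      for q in allik(g,R,25): print(t,fl,dy,q.round(2), 'pre:',end=' '); q2,e=ik(g-a*.06,R,q); print(q2.round(2),round(e,4))
E
```

```text
45 0 13 [-0.02  0.09 -0.94 -2.94 -0.24 -1.72] pre: [ 0.03 -0.09 -0.87 -2.77 -0.   -1.93] 0.0105
45 1 13 [-0.02  0.09 -0.94 -2.94 -0.24  1.42] pre: [ 0.03 -0.09 -0.87 -2.77 -0.    1.21] 0.0105
```

```bash
cat > s.py <<'E'
from ik2 import *
seeds=[np.array(x) for x in ([-.02,.09,-.94,-2.94,-.24,1.42],[.75,.01,-1.0,1.0,-.34,-.07],[.2,.1,-.9,-1.5,-.4,0],[0,.1,-.95,-2.5,-.6,1],[.6,.1,-.95,.3,-.6,.5],[.6,0,-.95,1.5,-.3,-1])]
for up in (0,12):
 for t in(25,30,36,42,45,48):
  for lean in(-10,0,10):
   row=[]
   for dy in (13,42):
    R=gripR(t)*Ro.from_euler('x',lean,degrees=True); a=R.apply([0,0,1])
    g=rw(np.array([-52-up*.469,dy,72+up*.883])/1000)+a*.011
    b=min((ik(g,R,s) for s in seeds),key=lambda x:x[1]); b2=ik(g-a*.06,R,b[0])
    row.append((b[0].round(2).tolist(),round(b[1],3),round(b2[1],3)))
   print(up,t,lean,row)
E
timeout 500 python3 s.py
```

```text
0 25 -10 [([0.78, 0.15, -1.0, 1.14, -0.46, -0.24], np.float64(0.0), np.float64(0.0)), ([0.85, 0.18, -0.96, 1.07, -0.5, -0.24], np.float64(0.0), np.float64(0.0))]
0 25 0 [([0.65, 0.1, -1.02, 1.16, -0.25, -0.13], np.float64(0.024), np.float64(0.0)), ([0.67, 0.12, -1.02, 1.26, -0.26, -0.25], np.float64(0.012), np.float64(0.0))]
0 25 10 [([0.6, 0.08, -1.02, 0.91, -0.06, 0.17], np.float64(0.037), np.float64(0.0)), ([0.61, 0.09, -1.02, 1.05, -0.06, 0.02], np.float64(0.041), np.float64(0.0))]
0 30 -10 [([0.74, 0.15, -1.02, 1.3, -0.48, -0.38], np.float64(0.033), np.float64(0.002)), ([0.77, 0.17, -1.02, 1.35, -0.48, -0.47], np.float64(0.013), np.float64(0.0))]
0 30 0 [([0.01, 0.12, -0.84, -3.03, -0.0, -1.65], np.float64(0.078), np.float64(0.143)), ([0.64, 0.12, -1.02, 1.39, -0.28, -0.36], np.float64(0.06), np.float64(0.031))]
0 30 10 [([0.59, 0.06, -1.02, 0.92, -0.05, 0.18], np.float64(0.103), np.float64(0.057)), ([0.59, 0.08, -1.02, 1.11, -0.07, -0.01], np.float64(0.106), np.float64(0.059))]
0 36 -10 [([0.74, 0.16, -1.02, 1.41, -0.52, -0.5], np.float64(0.078), np.float64(0.06)), ([0.77, 0.18
[... 4290 characters left out ...]
t64(0.013))]
12 45 10 [([0.24, 0.08, -0.64, -1.9, -0.02, -2.95], np.float64(0.058), np.float64(0.108)), ([0.22, 0.09, -0.66, -2.12, -0.03, -2.71], np.float64(0.045), np.float64(0.084))]
12 48 -10 [([-0.06, 0.07, -1.02, -3.03, -0.36, -1.6], np.float64(0.132), np.float64(0.13)), ([0.82, 0.22, -1.02, 1.6, -0.69, -0.81], np.float64(0.111), np.float64(0.115))]
12 48 0 [([-0.03, 0.1, -0.99, -2.98, -0.36, -1.67], np.float64(0.0), np.float64(0.0)), ([0.03, 0.11, -0.99, -3.03, -0.37, -1.66], np.float64(0.025), np.float64(0.018))]
12 48 10 [([0.25, 0.07, -0.64, -1.86, -0.02, -2.99], np.float64(0.022), np.float64(0.071)), ([0.24, 0.08, -0.64, -2.04, -0.03, -2.81], np.float64(0.012), np.float64(0.056))]
```

```bash
cat > s.py <<'E'
from ik2 import *
s=np.array([.82,.13,-.98,1.06,-.49,-.19])
for up in(8,14):
 for sh in(0,3):
  for t in(25,27,29):
   for lean in(-6,-10,-14):
    o=[]
    for dy,back in((13,0),(13,.055),(42,0)):
     R=gripR(t)*Ro.from_euler('x',lean,degrees=True); a=R.apply([0,0,1])
     gr=np.array([-52-up*.469-sh*.883,dy,72+up*.883-sh*.469]); g=rw(gr/1000)+a*(.011-back)
     q,e=ik(g,R,s); o.append((round(float(q[2]),3),round(float(e)*1000,1)))
    cl=np.dot([-40-gr[0],145-gr[2]],[np.cos(np.radians(t)),np.sin(np.radians(t))])-39
    if max(x[1] for x in o)<4: print(up,sh,t,lean,'clear',round(cl,1),o)
E
timeout 500 python3 s.py
```

```text
8 0 25 -6 clear 3.1 [(-1.019, 0.0), (-0.94, 0.0), (-0.986, 0.0)]
8 0 25 -10 clear 3.1 [(-0.988, 0.0), (-0.912, 0.0), (-0.951, 0.0)]
8 0 25 -14 clear 3.1 [(-0.956, 0.0), (-0.882, 0.0), (-0.916, 0.0)]
8 0 27 -10 clear 5.0 [(-1.02, 3.5), (-0.958, 0.0), (-0.991, 0.0)]
8 0 27 -14 clear 5.0 [(-0.993, 0.0), (-0.924, 0.0), (-0.954, 0.0)]
8 0 29 -14 clear 6.7 [(-1.02, 3.7), (-0.965, 0.0), (-0.988, 0.0)]
8 3 25 -6 clear 6.1 [(-1.02, 2.9), (-0.947, 0.0), (-0.993, 0.0)]
8 3 25 -10 clear 6.1 [(-0.995, 0.0), (-0.919, 0.0), (-0.958, 0.0)]
8 3 25 -14 clear 6.1 [(-0.962, 0.0), (-0.888, 0.0), (-0.922, 0.0)]
8 3 27 -14 clear 8.0 [(-1.0, 0.0), (-0.93, 0.0), (-0.96, 0.0)]
14 0 25 -6 clear 3.5 [(-1.012, 0.0), (-0.932, 0.0), (-0.979, 0.0)]
14 0 25 -10 clear 3.5 [(-0.982, 0.0), (-0.906, 0.0), (-0.945, 0.0)]
14 0 25 -14 clear 3.5 [(-0.951, 0.0), (-0.876, 0.0), (-0.911, 0.0)]
14 0 27 -10 clear 5.1 [(-1.02, 0.9), (-0.951, 0.0), (-0.985, 0.0)]
14 0 27 -14 clear 5.1 [(-0.989, 0.0), (-0.918, 0.0), (-0.949, 0.0)]
14 0 29 -14 clear 6.6 [(-1.02, 1.6), (-0.959, 0.0), (-0.984, 0.0)]
14 3 25 -6 clear 6.4 [(-1.019, 0.0), (-0.939, 0.0), (-0.986, 0.0)]
14 3 25 -10 clear 6.4 [(-0.989, 0.0), (-0.912, 0.0), (-0.952, 0.0)]
14 3 25 -14 clear 6.4 [(-0.957, 0.0), (-0.882, 0.0), (-0.917, 0.0)]
14 3 27 -14 clear 8.1 [(-0.995, 0.0), (-0.924, 0.0), (-0.955, 0.0)]
```

```bash
cat > tgt.py <<'E'
from ik2 import *
R=gripR(26)*Ro.from_euler('x',-11,degrees=True); a=R.apply([0,0,1]); up,sh=12,2
def g(dy): return rw(np.array([-52-up*.469-sh*.883,dy,72+up*.883-sh*.469])/1000)+a*.011
E
python3 - <<'E'
from tgt import *
t=g(14); q=arm.get_state()['q']
plan(t,R,[t-a*.055]); print(ik(t-a*.055,R,q),ik(t,R,q)); print('slide 29mm in tool axes',R.inv().apply(rw([0,.029,0])-rw([0,0,0])))
E
```

```text
turn [-10.77  -0.17   0.03] rows 2
shift [-0.0093 -0.0033 -0.0225] rows 1 each [-0.0093 -0.0033 -0.0225] to [0.496 0.204 0.17 ]
shift [ 0.    -0.     0.055] rows 1 each [ 0.    -0.     0.055] to [0.52  0.195 0.122]
(array([ 0.97772956,  0.04727234, -0.92614215,  0.8421118 , -0.66252495,
       -0.09729287]), np.float64(2.1169866966201653e-11)) (array([ 0.81617128,  0.13308914, -0.99938863,  1.11469142, -0.50718437,
       -0.2546545 ]), np.float64(2.312666497108345e-12))
slide 29mm in tool axes [ 1.89530256e-17 -2.84671883e-02 -5.53346087e-03]
```

Request:
move_arm --rows "0 0 0 -0.009 -0.003 -0.022 0.0876;-5.4 -0.1 0 0 0 0 0.0876;-5.4 -0.1 0 0 0 0 0.0876;0 0 0 0 0 0 0.0876"

```text
t: 7.75
eef_pos: [0.4961, 0.2019, 0.1713]
ee_rot: [2.949, -0.453, 0.052]
force: [0.1, -0.5, 0.3]
width: 0.0876
gripper_force: 0.0
```

```bash
python3 -c "
from tgt import *
t=g(14);plan(t,R,[t-a*.055]);print(arm.get_state()['q'])"
```

```text
turn [-0.08 -0.01  0.19] rows 1
shift [-0.0002 -0.002   0.0004] rows 1 each [-0.0002 -0.002   0.0004] to [0.496 0.204 0.17 ]
shift [ 0.    -0.     0.055] rows 1 each [ 0.    -0.     0.055] to [0.52  0.195 0.122]
[ 0.97492165  0.04347504 -0.92757132  0.84122329 -0.66151914 -0.0897447 ]
```

Request:
move_arm --rows "0 0 0 0 -0.002 0 0.0876;0 0 0 0 0 0.014 0.0876;0 0 0 0 0 0.014 0.0876;0 0 0 0 0 0.014 0.0876;0 0 0 0 0 0.013 0.0876;0 0 0 0 0 0 0.0876"

```text
t: 8.5
eef_pos: [0.5203, 0.191, 0.1213]
ee_rot: [2.949, -0.452, 0.049]
force: [0.2, 0.3, -0.2]
width: 0.0871
gripper_force: 0.0
```

```bash
python3 -c "
from tgt import *
t=g(14);plan(t,R);print(arm.get_state()['q'],arm.get_state()['force'])
i=arm.grab_frame('scene')[0];cv2.imwrite('pics/c4.png',cv2.resize(i[220:310,300:400],None,fx=5,fy=5,interpolation=2))"
```

```text
turn [0.06 0.12 0.01] rows 1
shift [ 0.0004 -0.0034 -0.0012] rows 1 each [ 0.0004 -0.0034 -0.0012] to [0.52  0.195 0.122]
[ 0.80940569  0.13168658 -1.00214698  1.11617094 -0.50446102 -0.25034906] [ 0.20873801  0.29914827 -0.22864596]
```

View pics/c4.png

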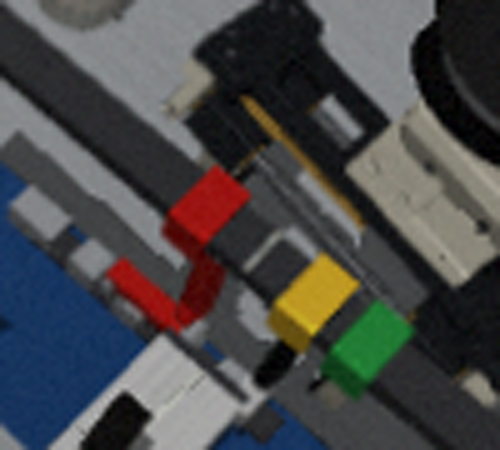

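The tool straddles the grip with no contact, and the tip of the +y finger shows beyond the black plate at (325,390). Closing now.

Request:
move_arm --rows "0 0 0 0 -0.003 0 0.0876;0 0 0 0 0 0 0.07;0 0 0 0 0 0 0.03;0 0 0 0 0 0 0.03;0 0 0 0 0 0 0.03;0 0 0 0 0 0 0.03;0 0 0 0 0 0 0.03;0 0 0 0 0 0 0.03" --squeeze 35

```text
t: 9.55
eef_pos: [0.5209, 0.1971, 0.122]
ee_rot: [2.951, -0.454, 0.052]
force: [-5.9, 1.5, 6.1]
width: 0.0542
gripper_force: 33.9
```

```bash
python3 -c "
from tgt import *
plan(g(14),R); s=arm.get_state(); print(s['width'],s['gripper_force'],s['force'])"
```

```text
turn [-0.13 -0.03  0.14] rows 1
shift [-0.0006  0.0025  0.0002] rows 1 each [-0.0006  0.0025  0.0002] to [0.52  0.195 0.122]
0.05415796740888336 33.89264401048422 [-5.90234719  1.4806766   6.11462025]
```

Request:
move_arm --rows "0 0 0 0 -0.0049 -0.001 0.03;0 0 0 0 -0.0049 -0.001 0.03;0 0 0 0 -0.0049 -0.001 0.03;0 0 0 0 -0.0049 -0.001 0.03;0 0 0 0 -0.0049 -0.001 0.03;0 0 0 0 0 0 0.03;0 0 0 0 0 0 0.03"

```text
t: 10.42
eef_pos: [0.5196, 0.2214, 0.122]
ee_rot: [2.95, -0.454, 0.051]
force: [-0.9, -2.5, 4.4]
width: 0.0543
gripper_force: 33.9
```

```bash
cat > car.py <<'E'
from tgt import *
def meas(i,Pt):
    h=cv2.cvtColor(i,cv2.COLOR_BGR2HSV); q=Ro.from_euler('z',-YAW).apply((Pt-RO).reshape(-1,3)).reshape(Pt.shape)
    m=(h[...,1]<60)&(h[...,2]>110)&(q[...,0]>.0)&(q[...,0]<.11)&(abs(q[...,1])<.15)&(q[...,2]>.012)&(q[...,2]<.06)
    n,l,st,c=cv2.connectedComponentsWithStats(m.astype(np.uint8)); j=1+st[1:,4].argmax(); Q=q[l==j]
    x=Q[Q[:,2]>np.median(Q[:,2])-.004]
    e=[]
    for lo_ in np.arange(.005,.1,.01):
        b=x[(x[:,0]>lo_)&(x[:,0]<lo_+.01)]
        if len(b)>8: e.append((b[:,1].min()*1000,b[:,1].max()*1000))
    e=np.array(e); return np.median(e,0).round(1),np.median(e.mean(1)).round(1),np.median(x[:,2]).round(4),len(x)
def tag(i,Pt):
    h=cv2.cvtColor(i,cv2.COLOR_BGR2HSV); q=Ro.from_euler('z',-YAW).apply((Pt-RO).reshape(-1,3)).reshape(Pt.shape)
    m=(abs(h[...,0].astype(int)-25)<6)&(h[...,1]>150)&(q[...,2]>.155)&(q[...,2]<.18)&(abs(q[...,1])<.15)&(abs(q[...,0])<.08)
    return q[m].mean(0).round(4)
if __name__=='__main__':
    for n in('scene','top'):
        z=np.load(n+'0.npz'); print(n,'start',meas(z['i'],z['P']),tag(z['i'],z['P']))
        i,d,m,Pt=cloud(n); print(n,'now',meas(i,Pt),tag(i,Pt))
    plan(g(43),R); s=arm.get_state(); print(s['width'],s['gripper_force'],s['force'])
E
python3 car.py
```

```text
scene start (array([-13.9,  34.1]), np.float64(10.2), np.float64(0.0484), 1166) [-0.0261  0.0381  0.1636]
scene now (array([13.1, 62.2]), np.float64(37.7), np.float64(0.0486), 1197) [-0.0339  0.0366  0.1635]
top start (array([-16.,  22.]), np.float64(2.6), np.float64(0.0509), 434) [-0.028   0.0368  0.163 ]
top now (array([11.2, 49.3]), np.float64(30.6), np.float64(0.051), 426) [-0.0291  0.0355  0.1631]
turn [-0.05 -0.01  0.09] rows 1
shift [-0.0005 -0.0021 -0.0007] rows 1 each [-0.0005 -0.0021 -0.0007] to [0.519 0.223 0.122]
0.054235470046409794 33.8968725129962 [-0.384713   -3.00210112  5.95807871]
```

Request:
move_arm --rows "0 0 0 0 -0.001 0 0.03;0 0 0 0 0 0 0.03;0 0 0 0 0 0 0.0876;0 0 0 0 0 0 0.0876;0 0 0 0 0 0 0.0876;0 0 0 0 0 0 0.0876;0 0 0 0 0 0 0.0876;0 0 0 0 0 0 0.0876"

```text
t: 11.52
eef_pos: [0.5195, 0.2222, 0.1215]
ee_rot: [2.95, -0.453, 0.051]
force: [0.3, -0.6, 0.1]
width: 0.0878
gripper_force: 0.0
```

```bash
python3 car.py; python3 - <<'E'
from h import *
i=arm.grab_frame('scene')[0];cv2.imwrite('pics/c5.png',cv2.resize(i[220:330,290:420],None,fx=5,fy=5,interpolation=2))
E
```

```text
scene start (array([-13.9,  34.1]), np.float64(10.2), np.float64(0.0484), 1166) [-0.0261  0.0381  0.1636]
scene now (array([17.6, 66.7]), np.float64(41.8), np.float64(0.0489), 1189) [-0.0332  0.0354  0.1636]
top start (array([-16.,  22.]), np.float64(2.6), np.float64(0.0509), 434) [-0.028   0.0368  0.163 ]
top now (array([15.7, 53.7]), np.float64(34.6), np.float64(0.0509), 439) [-0.0282  0.0365  0.1634]
turn [-0.04  0.02  0.09] rows 1
shift [-0.0003 -0.0013 -0.0009] rows 1 each [-0.0003 -0.0013 -0.0009] to [0.519 0.223 0.122]
0.08737237316892806 0.0 [ 0.12378366  0.47356918 -0.52528372]
```

View pics/c5.png

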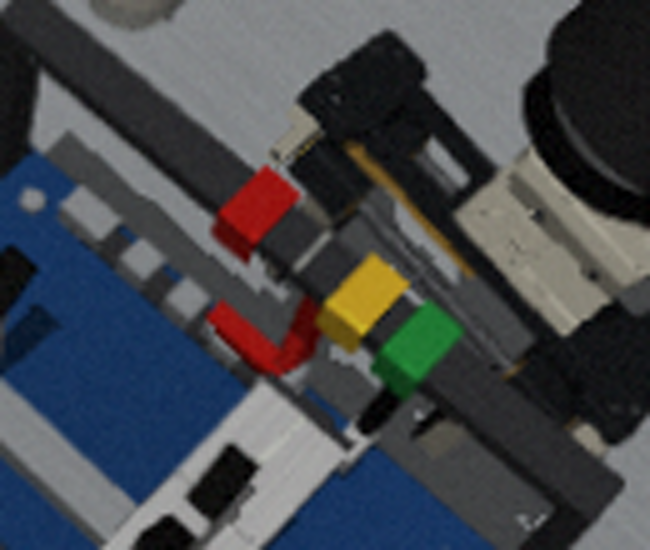

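The tooth now sits one slot further on, and the carriage has moved 31.7 mm, which is within the play of the yellow notch. Backing off and checking the lever.

Request:
move_arm --rows "0 0 0 0 0 -0.02 0.0876;0 0 0 0 0 -0.03 0.0876;0 0 0 0 0 -0.03 0.0876;0 0 0 -0.01 0 -0.04 0.0876;0 0 0 0 0 0 0.0876"

```text
t: 12.3
eef_pos: [0.4573, 0.2438, 0.2254]
ee_rot: [2.954, -0.455, 0.051]
force: [1.0, 0.5, -0.4]
width: 0.0877
gripper_force: 0.0
```

```bash
python3 - <<'E'
from car import *
def red(i,Pt):
    h=cv2.cvtColor(i,cv2.COLOR_BGR2HSV); q=Ro.from_euler('z',-YAW).apply((Pt-RO).reshape(-1,3)).reshape(Pt.shape)
    m=((h[...,0]<6)|(h[...,0]>174))&(h[...,1]>150)&(q[...,2]>.02)&(q[...,2]<.11)&(abs(q[...,0])<.1)&(abs(q[...,1])<.15)
    Q=q[m]; 
    return [(lo_,Q[(Q[:,2]>lo_)&(Q[:,2]<lo_+.02)].mean(0).round(4)[:2].tolist(),int(((Q[:,2]>lo_)&(Q[:,2]<lo_+.02)).sum())) for lo_ in(.02,.04,.06,.08)]
for n in('scene','top'):
    z=np.load(n+'0.npz'); print(n,'start',red(z['i'],z['P']))
    i,d,m,Pt=cloud(n); print(n,'now',meas(i,Pt),red(i,Pt))
# tube in stand
i,d,m,Pt=cloud('top'); h=cv2.cvtColor(i,cv2.COLOR_BGR2HSV)
for n in('scene','top'):
    z=np.load(n+'0.npz');i,Pt=z['i'],z['P'];h=cv2.cvtColor(i,cv2.COLOR_BGR2HSV).astype(int)
    mk=(abs(h[...,0]-18)<7)&(h[...,1]>150)&(h[...,2]>100)&(abs(Pt[...,0]-.56)<.13)&(abs(Pt[...,1]+.237)<.13)&(Pt[...,2]<.1)&(Pt[...,2]>.05)
    n2,l,st,c=cv2.connectedComponentsWithStats(mk.astype(np.uint8)); Q=Pt[l==1+st[1:,4].argmax()]; T=Q[Q[:,2]>np.percentile(Q[:,2],60)]
    u,s_,v=np.linalg.svd(T[:,:2]-T[:,:2].mean(0)); pr=(Q[:,:2]-T[:,:2].mean(0))@v[0]
    print(n,'tube crest',T[:,:2].mean(0).round(4),'dir',np.degrees(np.arctan2(v[0,1],v[0,0])).round(1),'mid',(T[:,:2].mean(0)+v[0]*(pr.min()+pr.max())/2).round(4),np.ptp(pr).round(3),np.percentile(Q[:,2],98).round(3))
print(arm.get_state()['q'])
E
```

```text
scene start [(0.02, [-0.03, -0.0359], 50), (0.04, [-0.033, -0.0242], 73), (0.06, [-0.0429, -0.0156], 41), (0.08, [-0.0471, -0.0177], 2)]
scene now (array([17.6, 66.3]), np.float64(41.8), np.float64(0.0489), 1184) [(0.02, [-0.0296, -0.0024], 55), (0.04, [-0.0337, 0.0058], 80), (0.06, [-0.0418, 0.0166], 34), (0.08, [-0.0475, 0.0122], 3)]
top start [(0.02, [-0.0326, -0.0411], 35), (0.04, [-0.0335, -0.0327], 27), (0.06, [-0.0409, -0.0215], 11), (0.08, [-0.0596, -0.0227], 31)]
top now (array([16.3, 53.6]), np.float64(34.3), np.float64(0.0509), 435) [(0.02, [-0.0338, -0.008], 26), (0.04, [-0.0331, -0.0026], 24), (0.06, [-0.0402, 0.0106], 12), (0.08, [-0.0602, 0.0068], 37)]
scene tube crest [ 0.5615 -0.2325] dir 71.7 mid [ 0.5599 -0.2374] 0.177 0.069
top tube crest [ 0.5607 -0.2333] dir -109.1 mid [ 0.5592 -0.2376] 0.176 0.071
[ 1.16421819 -0.01836287 -0.82051729  0.66372886 -0.86725735 -0.05053612]
```

```bash
cat > tube.py <<'E'
from ik2 import *
def down(yaw,lean=0): return Ro.from_euler('z',yaw,degrees=True)*Ro.from_euler('x',np.pi)*Ro.from_euler('x',lean,degrees=True)
PK=np.array([.5595,-.2375,.045]); PKR=down(71.2)
PLR=down(92.8,8)
def pl(h=0,ry=-.022): return rw([.075,ry,.118+h])+PLR.apply([0,0,1])*.007
E
python3 - <<'E'
from tube import *
print('place tool z',PLR.as_matrix().round(3)[:,2],pl())
q=arm.get_state()['q']
for p,r in((PK+[0,0,.255],PKR),(PK,PKR),(pl(.15),PLR),(pl(),PLR)):
    q,e=ik(p,r,q); print(q.round(2),round(e,5))
plan(PK+[0,0,.1],PKR,[[.46,.2,.32],PK+[0,0,.275]])
E
```

```text
place tool z [-0.139 -0.007 -0.99 ] [0.65051211 0.16694241 0.16106812]
[-0.08  0.21 -0.04  0.   -1.32  2.89] 0.0
[-0.08  0.43 -0.36  0.   -0.78  2.89] 0.0
[ 0.51  0.41  0.27 -0.06 -1.56  2.69] 0.0
[ 0.51  0.48  0.05 -0.06 -1.27  2.71] 0.0
turn [ 25.03 -16.32 -69.35] rows 8
shift [-0.0385  0.0155 -0.0974] rows 2 each [-0.0193  0.0078 -0.0487] to [0.46 0.2  0.32]
shift [-0.3821  0.2352  0.    ] rows 8 each [-0.0478  0.0294  0.    ] to [ 0.56  -0.238  0.32 ]
shift [ 0.    -0.     0.175] rows 4 each [ 0.     -0.      0.0438] to [ 0.56  -0.238  0.145]
```

```bash
sed -i 's/down(71.2)/down(-108.8)/; s/down(92.8,8)/down(-87.2,-8)/' tube.py
python3 - <<'E'
from tube import *
print('place tool z',PLR.as_matrix().round(3)[:,2],pl())
s=arm.get_state();q=s['q'];R0=Ro.from_euler('xyz',s['ee_rot']); print('up .09 in tool',R0.inv().apply([0,0,.09]).round(4))
rv=(R0.inv()*PKR).as_rotvec()
for f in np.linspace(0,1,5):
    q,e=ik(np.array([.457,.244,.315]),R0*Ro.from_rotvec(rv*f),q); print(q.round(2),round(e,5))
for p,r in((PK+[0,0,.275],PKR),(PK,PKR),(pl(.15),PLR),(pl(),PLR)):
    q,e=ik(p,r,q); print(q.round(2),round(e,5))
plan(PK+[0,0,.1],PKR,[[.457,.244,.32],PK+[0,0,.275]])
E
```

```text
place tool z [-0.139 -0.007 -0.99 ] [0.65051211 0.16694241 0.16106812]
up .09 in tool [ 0.0394  0.0155 -0.0794]
[ 1.2  -0.09 -0.64  0.56 -1.09  0.1 ] 0.0
[ 1.14 -0.02 -0.49  0.42 -1.2  -0.23] 0.0
[ 1.06  0.04 -0.35  0.27 -1.29 -0.54] 0.0
[ 0.96  0.06 -0.25  0.13 -1.33 -0.86] 0.0
[ 0.87  0.05 -0.2   0.   -1.32 -1.2 ] 0.0
[-0.08  0.21 -0.01 -0.   -1.36 -0.25] 0.0
[-0.08  0.43 -0.36 -0.   -0.78 -0.25] 0.0
[ 0.51  0.41  0.27 -0.06 -1.56 -0.45] 0.0
[ 0.51  0.48  0.05 -0.06 -1.27 -0.43] 0.0
turn [-17.86 -27.38 106.67] rows 12
shift [-0.0022  0.0015 -0.0974] rows 2 each [-0.0011  0.0008 -0.0487] to [0.457 0.244 0.32 ]
shift [ 0.4228 -0.2522 -0.    ] rows 9 each [ 0.047 -0.028 -0.   ] to [ 0.56  -0.238  0.32 ]
shift [ 0.    -0.     0.175] rows 4 each [ 0.     -0.      0.0438] to [ 0.56  -0.238  0.145]
```

Request:
move_arm --rows "0 0 0 0.02 0.008 -0.04 0.0876;0 0 0 0.02 0.008 -0.04 0.0876;-1.5 -2.3 8.9 0 0 0 0.0876;-1.5 -2.3 8.9 0 0 0 0.0876;-1.5 -2.3 8.9 0 0 0 0.0876;-1.5 -2.3 8.9 0 0 0 0.0876;-1.5 -2.3 8.9 0 0 0 0.0876;-1.5 -2.3 8.9 0 0 0 0.0876"

```text
t: 13.45
eef_pos: [0.4586, 0.2405, 0.3124]
ee_rot: [-3.114, -0.272, -0.974]
force: [-0.0, -0.3, 0.4]
width: 0.0875
gripper_force: 0.0
```

Request:
move_arm --rows "-1.5 -2.3 8.9 0 0 0 0.0876;-1.5 -2.3 8.9 0 0 0 0.0876;-1.5 -2.3 8.9 0 0 0 0.0876;-1.5 -2.3 8.9 0 0 0 0.0876;-1.5 -2.3 8.9 0 0 0 0.0876;-1.5 -2.3 8.9 0 0 0 0.0876;0 0 0 0.047 -0.028 0 0.0876;0 0 0 0.047 -0.028 0 0.0876"

```text
t: 14.45
eef_pos: [0.4809, 0.1321, 0.3121]
ee_rot: [3.137, -0.001, -1.903]
force: [1.2, -0.1, 0.7]
width: 0.0878
gripper_force: 0.0
```

Request:
move_arm --rows "0 0 0 0.047 -0.028 0 0.0876;0 0 0 0.047 -0.028 0 0.0876;0 0 0 0.047 -0.028 0 0.0876;0 0 0 0.047 -0.028 0 0.0876;0 0 0 0.047 -0.028 0 0.0876;0 0 0 0.047 -0.028 0 0.0876;0 0 0 0.047 -0.028 0 0.0876;0 0 0 0 0 0 0.0876"

```text
t: 15.45
eef_pos: [0.5583, -0.2451, 0.3096]
ee_rot: [3.134, -0.001, -1.908]
force: [-1.2, 0.2, -0.6]
width: 0.0876
gripper_force: 0.0
```

```bash
python3 -c "
from tube import *
plan(PK,PKR,[PK+[0,0,.06]]); print(arm.get_state()['q'])"
```

```text
turn [ 0.44 -0.04 -0.52] rows 1
shift [-0.0076  0.0013  0.2046] rows 4 each [-0.0019  0.0003  0.0511] to [ 0.56  -0.238  0.105]
shift [ 0.   -0.    0.06] rows 2 each [ 0.   -0.    0.03] to [ 0.56  -0.238  0.045]
[-9.44132701e-02  2.18690855e-01 -1.25315620e-02 -1.26450718e-03
 -1.34725679e+00 -2.42531980e-01]
```

Request:
move_arm --rows "0.4 0 -0.5 0 0 0 0.0876;0 0 0 -0.002 0 0.051 0.0876;0 0 0 -0.002 0 0.051 0.0876;0 0 0 -0.002 0 0.051 0.0876;0 0 0 -0.002 0.001 0.051 0.0876;0 0 0 0 0 0 0.0876;0 0 0 0 0 0 0.0876"

```text
t: 16.32
eef_pos: [0.5625, -0.2326, 0.1106]
ee_rot: [-3.136, 0.001, -1.892]
force: [1.0, -0.2, 0.6]
width: 0.0879
gripper_force: 0.0
```

```bash
python3 -c "
from tube import *
plan(PK,PKR)"
```

```text
turn [-0.33  0.04  0.42] rows 1
shift [0.0055 0.0012 0.0656] rows 2 each [0.0028 0.0006 0.0328] to [ 0.56  -0.238  0.045]
```

Request:
move_arm --rows "0 0 0.2 0.003 0.001 0.022 0.0876;0 0 0 0.002 0 0.022 0.0876;0 0 0 0 0 0.021 0.0876;0 0 0 0 0 0 0.0876"

```text
t: 16.82
eef_pos: [0.5596, -0.2373, 0.0448]
ee_rot: [-3.137, 0.001, -1.896]
force: [-0.0, 0.5, -0.4]
width: 0.0878
gripper_force: 0.0
```

```bash
python3 -c "
from tube import *
plan(PK,PKR)"
```

```text
turn [-0.27  0.07  0.15] rows 1
shift [ 0.0002  0.     -0.0002] rows 1 each [ 0.0002  0.     -0.0002] to [ 0.56  -0.238  0.045]
```

Request:
move_arm --rows "0 0 0 0 0 0 0.05;0 0 0 0 0 0 0.04;0 0 0 0 0 0 0.02;0 0 0 0 0 0 0.02;0 0 0 0 0 0 0.02;0 0 0 0 0 0 0.02;0 0 0 0 0 0 0.02" --squeeze 40

```text
t: 17.7
eef_pos: [0.5593, -0.2373, 0.0435]
ee_rot: [-3.138, 0.001, -1.897]
force: [1.8, -0.5, -0.4]
width: 0.0287
gripper_force: 40.0
```

Request:
move_arm --rows "0 0 0 0 0 -0.02 0.02;0 0 0 0 0 -0.045 0.02;0 0 0 0 0 -0.05 0.02;0 0 0 0 0 -0.05 0.02;0 0 0 0 0 -0.05 0.02;0 0 0 0 0 -0.045 0.02;0 0 0 0 0 0 0.02;0 0 0 0 0 0 0.02"

```text
t: 18.7
eef_pos: [0.5571, -0.2367, 0.3019]
ee_rot: [-3.141, 0.002, -1.897]
force: [-0.6, -0.3, -4.7]
width: 0.0291
gripper_force: 40.0
```

```bash
python3 - <<'E'
from tube import *
plan(pl(.05),PLR,[pl(.14)]); s=arm.get_state(); print(s['force'],s['width'])
def tubeax(lo_=.06):
  for n in('scene','top'):
    i,d,m,Pt=cloud(n);h=cv2.cvtColor(i,cv2.COLOR_BGR2HSV).astype(int); e=s['eef_pos']
    mk=(abs(h[...,0]-18)<7)&(h[...,1]>150)&(h[...,2]>60)&(np.linalg.norm(Pt-e,axis=-1)<.13)
    Q=Pt[mk]; mu=Q.mean(0);v=np.linalg.svd(Q-mu,full_matrices=False)[2][0]; pr=(Q-mu)@v; c=mu+v*(pr.min()+pr.max())/2
    print(n,len(Q),'mid',c.round(4),'dir',v.round(3),np.ptp(pr).round(3),'rel tool',Ro.from_euler('xyz',s['ee_rot']).inv().apply(c-e).round(4),Ro.from_euler('xyz',s['ee_rot']).inv().apply(v).round(3))
tubeax()
E
```

```text
turn [ -7.98   1.58 -21.45] rows 3
shift [-0.3986 -0.1121 -0.015 ] rows 8 each [-0.0498 -0.014  -0.0019] to [0.651 0.167 0.301]
shift [ 0.     -0.0125  0.0891] rows 2 each [ 0.     -0.0063  0.0446] to [0.651 0.167 0.211]
[-0.57203711 -0.3073495  -4.73052389] 0.02911921076686629
scene 514 mid [ 0.5688 -0.2051  0.3291] dir [ 0.379  0.899 -0.218] 0.147 rel tool [-0.0338 -0.001  -0.0271] [-0.973 -0.071  0.219]
top 300 mid [ 0.5497 -0.2365  0.3219] dir [-0.265 -0.964  0.004] 0.176 rel tool [ 0.0022  0.007  -0.0201] [ 0.998 -0.058 -0.005]
```

Request:
move_arm --rows "-2.7 0.5 -7.1 0 0 0 0.02;-2.7 0.5 -7.1 0 0 0 0.02;-2.6 0.5 -7.1 0 0 0 0.02;0 0 0 -0.04 -0.011 -0.001 0.02;0 0 0 -0.05 -0.014 -0.002 0.02;0 0 0 -0.05 -0.014 -0.002 0.02;0 0 0 -0.05 -0.014 -0.002 0.02;0 0 0 -0.05 -0.014 -0.002 0.02"

```text
t: 19.8
eef_pos: [0.6141, 0.0073, 0.3015]
ee_rot: [3.001, -0.0, -1.524]
force: [0.6, -0.9, -4.0]
width: 0.029
gripper_force: 40.0
```

Request:
move_arm --rows "0 0 0 -0.05 -0.014 -0.002 0.02;0 0 0 -0.05 -0.014 -0.002 0.02;0 0 0 -0.04 -0.012 -0.002 0.02;0 0 0 -0.018 -0.005 -0.001 0.02;0 0 0 0 0 0 0.02;0 0 0 0 0 0 0.02"

```text
t: 20.55
eef_pos: [0.6523, 0.1647, 0.3034]
ee_rot: [3.003, -0.001, -1.525]
force: [-0.4, -0.6, -3.4]
width: 0.0292
gripper_force: 40.0
```

```bash
cat > look.py <<'E'
from tube import *
s=arm.get_state(); plan(pl(),PLR,[pl(.04)]); print(s['force'])
for n in('scene','top'):
    i,d,m,Pt=cloud(n);h=cv2.cvtColor(i,cv2.COLOR_BGR2HSV).astype(int); e=s['eef_pos']
    q=Ro.from_euler('z',-YAW).apply((Pt-RO).reshape(-1,3)).reshape(Pt.shape)
    mk=(abs(h[...,0]-18)<7)&(h[...,1]>150)&(h[...,2]>60)&(np.linalg.norm(Pt-e,axis=-1)<.13)&(abs(q[...,0]-.075)<.03)
    Q=q[mk]; print(n,len(Q),'y ext',(Q[:,1].min()*1e3).round(),(Q[:,1].max()*1e3).round())
    # crest: per y-slice top z
    for y in np.arange(-.11,.09,.02):
        b=Q[(Q[:,1]>y)&(Q[:,1]<y+.02)]
        if len(b)>8: print((y*1e3).round(),'x',np.percentile(b[:,0]*1e3,[2,50,98]).round(1),'ztop',(np.percentile(b[:,2],95)*1e3).round(1))
    # black cradle faces
    k=(h[...,2]<60)&(q[...,0]>.03)&(q[...,0]<.12)&(q[...,2]>.08)&(q[...,2]<.135)
    for c in(-.085,.041):
        b=q[k&(abs(q[...,1]-c)<.02)]
        if len(b)>5: print('cradle',c,(b.min(0)*1e3).round(),(b.max(0)*1e3).round(),len(b))
E
python3 look.py; python3 - <<'E'
# cradle x from the start images
from h import *
for n in('scene','top'):
    z=np.load(n+'0.npz');i,Pt=z['i'],z['P'];h=cv2.cvtColor(i,cv2.COLOR_BGR2HSV).astype(int)
    q=Ro.from_euler('z',-YAW).apply((Pt-RO).reshape(-1,3)).reshape(Pt.shape)
    k=(h[...,2]<70)&(h[...,1]<100)&(q[...,0]>.03)&(q[...,0]<.12)&(q[...,2]>.08)&(q[...,2]<.135)
    for c in(-.085,.009):
        b=q[k&(abs(q[...,1]-c)<.02)]; print(n,c,(b.min(0)*1e3).round(),(b.max(0)*1e3).round(),(b.mean(0)*1e3).round(),len(b))
E
```

```text
turn [-0.05 -0.02 -0.17] rows 1
shift [-0.0023 -0.0126  0.1015] rows 2 each [-0.0012 -0.0063  0.0508] to [0.651 0.167 0.201]
shift [ 0.     -0.0056  0.0396] rows 1 each [ 0.     -0.0056  0.0396] to [0.651 0.167 0.161]
[-0.38910099 -0.5766362  -3.43296481]
scene 629 y ext -112.0 77.0
-10.0 x [65.2 77.9 95.9] ztop 311.8
10.0 x [66.2 82.2 91.6] ztop 278.4
30.0 x [65.8 81.8 91.7] ztop 277.5
50.0 x [65.4 82.4 91.8] ztop 277.3
70.0 x [64.  78.7 90.4] ztop 277.8
cradle 0.041 [ 43.  34. 100.] [105.  49. 126.] 189
top 555 y ext -115.0 65.0
-110.0 x [63.7 73.8 88.1] ztop 278.3
-90.0 x [63.2 73.8 88.4] ztop 278.7
-70.0 x [63.3 74.8 87.3] ztop 278.5
10.0 x [51.6 62.8 86.4] ztop 341.0
30.0 x [63.6 75.  87.3] ztop 278.1
50.0 x [64.1 73.8 87.6] ztop 279.5
cradle -0.085 [ 43. -94.  86.] [ 95. -79. 124.] 115
cradle 0.041 [80. 33. 88.] [ 82.  42. 102.] 6
scene -0.085 [ 43. -93.  80.] [105. -76. 125.] [ 74. -83. 110.] 195
scene 0.009 [42.  2. 85.] [105.  18. 125.] [ 71.  11. 112.] 190
top -0.085 [ 44. -95.  85.] [104. -79. 126.] [ 75. -88. 112.] 135
top 0.009 [45. -1. 80.] [104.  15. 126.] [ 75.   6. 112.] 136
```

Request:
move_arm --rows "0 0 0 -0.002 -0.006 0.034 0.02;0 0 0 0 -0.004 0.034 0.02;0 0 0 0 -0.003 0.034 0.02;0 0 0 0 -0.002 0.016 0.02;0 0 0 0 -0.002 0.014 0.02;0 0 0 0 0 0 0.02;0 0 0 0 0 0 0.02"

```text
t: 21.52
eef_pos: [0.6518, 0.1677, 0.1721]
ee_rot: [3.006, 0.0, -1.524]
force: [-0.7, 0.1, -2.4]
width: 0.0289
gripper_force: 40.0
```

```bash
python3 look.py; python3 - <<'E'
from h import *
i=arm.grab_frame('scene')[0];cv2.imwrite('pics/c6.png',cv2.resize(i[190:384,200:430],None,fx=3,fy=3,interpolation=2))
E
```

```text
turn [-0.22  0.04 -0.13] rows 1
shift [ 0.0007  0.0054 -0.0284] rows 1 each [ 0.0007  0.0054 -0.0284] to [0.651 0.167 0.201]
shift [ 0.     -0.0056  0.0396] rows 1 each [ 0.     -0.0056  0.0396] to [0.651 0.167 0.161]
[-0.72137341  0.14910536 -2.37096803]
scene 503 y ext -109.0 80.0
-110.0 x [74.5 83.3 91.3] ztop 147.2
-10.0 x [61.2 75.3 85.6] ztop 146.4
10.0 x [65.5 81.  90.9] ztop 146.2
30.0 x [64.5 81.6 91.2] ztop 147.6
50.0 x [65.6 81.6 91.8] ztop 146.9
cradle -0.085 [102. -91. 116.] [105. -78. 122.] 13
cradle 0.041 [43. 34. 94.] [104.  49. 124.] 111
top 471 y ext -111.0 67.0
-110.0 x [62.7 74.  89.4] ztop 147.2
-90.0 x [63.3 74.1 96.5] ztop 147.8
-70.0 x [63.8 72.8 87. ] ztop 194.6
10.0 x [55.  65.4 85.9] ztop 209.1
30.0 x [63.1 76.4 96.4] ztop 146.7
50.0 x [63.1 73.6 88.6] ztop 147.7
cradle -0.085 [ 44. -94.  84.] [104. -78. 124.] 77
cradle 0.041 [ 44.  34. 106.] [101.  46. 134.] 26
```

View pics/c6.png

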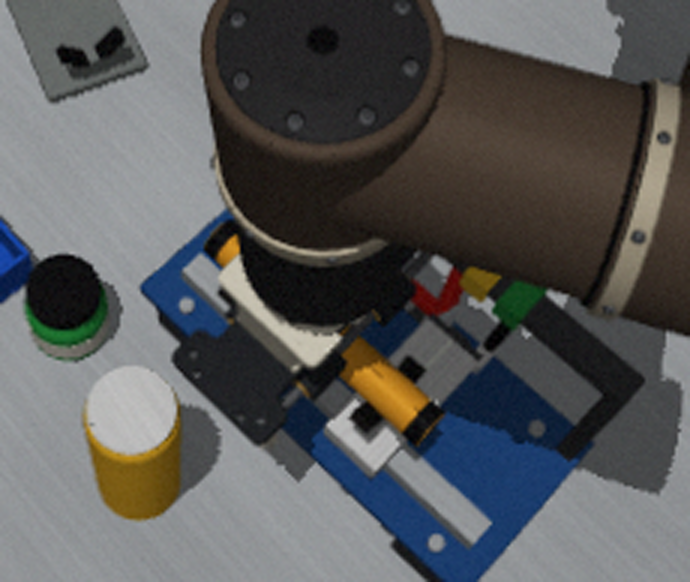

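The tube is held about 11 mm above both cradles and sticks out past each of them (far end at (430,420), near end at (222,243) in the crop). The gripper is clear of the can. Lowering slowly.

Request:
move_arm --rows "0 0 0 0 -0.0005 0.004 0.02;0 0 0 0 -0.0005 0.003 0.02;0 0 0 0 0 0.001 0.02;0 0 0 0 0 0 0.02;0 0 0 0 0 0 0.02"

```text
t: 22.3
eef_pos: [0.6511, 0.1676, 0.1629]
ee_rot: [3.004, 0.0, -1.524]
force: [1.3, 0.2, -3.6]
width: 0.029
gripper_force: 40.0
```

Request:
move_arm --rows "0 0 0 0 0 0.001 0.02;0 0 0 0 0 0 0.02;0 0 0 0 0 0 0.02"

```text
t: 22.68
eef_pos: [0.6509, 0.1675, 0.1619]
ee_rot: [3.004, 0.0, -1.524]
force: [0.5, -0.5, -2.8]
width: 0.0289
gripper_force: 40.0
```

Request:
move_arm --rows "0 0 0 0 0 0.001 0.02;0 0 0 0 0 0 0.02;0 0 0 0 0 0 0.02"

```text
t: 23.05
eef_pos: [0.6509, 0.1676, 0.1617]
ee_rot: [3.005, 0.0, -1.524]
force: [-1.6, 0.7, 4.2]
width: 0.029
gripper_force: 40.0
```

Contact made. Opening gently.

Request:
move_arm --rows "0 0 0 0 0 0 0.031;0 0 0 0 0 0 0.033;0 0 0 0 0 0 0.037;0 0 0 0 0 0 0.045;0 0 0 0 0 0 0.06;0 0 0 0 0 0 0.075;0 0 0 0 0 0 0.075" --squeeze 5

```text
t: 23.92
eef_pos: [0.6508, 0.1675, 0.1609]
ee_rot: [3.004, 0.0, -1.524]
force: [-0.6, 0.4, -0.3]
width: 0.0694
gripper_force: 0.0
```

Request:
move_arm --rows "0 0 0 0 0 -0.01 0.075;0 0 0 0 0 -0.025 0.075;0 0 0 0 0 -0.05 0.075;0 0 0 0 0 -0.05 0.075;0 0 0 0 0 -0.05 0.075;0 0 0 0 0 0 0.075;0 0 0 0 0 0 0.075"

```text
t: 24.8
eef_pos: [0.6759, 0.1687, 0.3445]
ee_rot: [3.004, 0.001, -1.524]
force: [-0.1, 0.5, -0.8]
width: 0.0749
gripper_force: 0.0
```

```bash
sed -i 's/np.linalg.norm(Pt-e,axis=-1)<.13/(q[...,2]<.15)\&(q[...,2]>.1)\&(abs(q[...,1])<.15)/' look.py; python3 look.py; python3 car.py | grep now; python3 - <<'E'
from h import *
i=arm.grab_frame('scene')[0];cv2.imwrite('pics/c7.png',cv2.resize(i[190:384,200:430],None,fx=3,fy=3,interpolation=2))
E
```

```text
turn [-0.14  0.06 -0.14] rows 1
shift [0.0006 0.0053 0.1456] rows 3 each [0.0002 0.0018 0.0485] to [0.651 0.167 0.201]
shift [ 0.     -0.0056  0.0396] rows 1 each [ 0.     -0.0056  0.0396] to [0.651 0.167 0.161]
[-0.05303238  0.49943036 -0.79167121]
scene 666 y ext -48.0 80.0
-30.0 x [62.  77.2 88.8] ztop 134.1
-10.0 x [61.9 78.6 89.2] ztop 133.7
10.0 x [62.  78.7 88.2] ztop 134.5
30.0 x [61.6 78.4 88. ] ztop 134.7
50.0 x [63.1 78.2 89.3] ztop 133.8
cradle 0.041 [ 43.  34. 109.] [104.  49. 128.] 110
top 606 y ext -111.0 67.0
-110.0 x [60.  70.6 84.7] ztop 135.7
-90.0 x [59.6 71.4 87.7] ztop 134.7
-70.0 x [59.1 69.7 82.5] ztop 135.5
-50.0 x [60.  70.2 83.3] ztop 134.4
-30.0 x [60.4 70.6 82.7] ztop 135.6
-10.0 x [60.7 65.6 82.5] ztop 133.6
10.0 x [58.6 62.9 66.4] ztop 132.9
30.0 x [58.  62.2 66.6] ztop 133.5
50.0 x [60.3 63.8 67.6] ztop 133.6
cradle -0.085 [ 43. -94.  87.] [104. -79. 125.] 74
cradle 0.041 [44. 32. 86.] [ 62.  47. 127.] 42
scene now (array([ 19. , 149.1]), np.float64(84.1), np.float64(0.0325), 607) [-0.0254  0.0383  0.1636]
top now (array([ 81.9, 145.2]), np.float64(113.2), np.float64(0.0294), 158) [-0.0286  0.0361  0.1632]
```

View pics/c7.png

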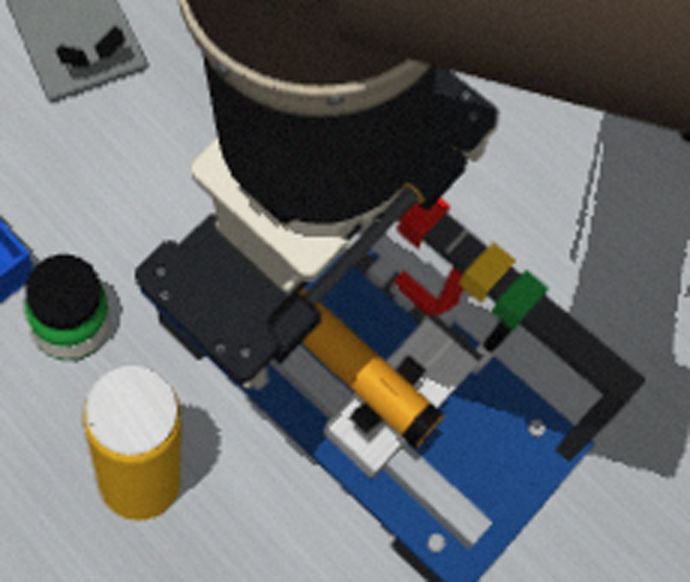

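The tube lies level in both cradles, with its crest at 134 mm all along against 133 mm nominal. Both ends stick out, and the carriage is still in the yellow notch. Handing in.

```bash
python3 -c "
from station import arm
print(arm.job_done())"
```

```text
the job is handed in; nothing more can be done
None
```

The job is handed in: the carriage is locked at the yellow-tag notch and the gold tube rests in both cradles with its ends sticking out past each, going by my last camera check; no verdict was returned.

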